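# Seal the food warmer and switch it on

### The arm

A 7-joint arm with a two-finger parallel gripper is mounted at the origin on the work surface. World frame = base frame: x ahead of the robot, y to its left, z up, the work surface at z = 0. Lengths are in mm, angles in degrees, forces in N, time in s.
With the tool pointing down it reaches from about 425 to 875 mm from the base axis. Payload 9.9 kg.
Tool frame: the origin (TCP) lies midway between the tips of the shut fingers; the grasp point (between the pads) lies 19 mm behind it; z points along the fingers, y is the line along which they close (so a half turn about z gives the same grasp; the last joint's range is limited). The gripper opens to 85 mm and grips with 20 to 120 N. Pads are 22 mm wide; open, the fingers measure 114 mm over their backs; the gripper's body (76 mm by 85 mm) begins 54 mm behind the grasp point. The pads swing forward as they close: fully open they stand 13 mm farther back than shut.
Start: joints at [67.907, 32.985, 1.427, 82.34, -0.859, 64.687, -3.237], TCP at [200.641, -644.494, 231.289] pointing down, gripper open.
Joint ranges: [-157.87, 157.87], [-19.46, 123.44], [-87.15, 90], [11.01, 140.99], [-62.26, 242.26], [9.8, 113.94], [-161.44, 161.44]. Speed limits (degrees/s): [127.2, 127.2, 172.46, 172.46, 180, 180, 180].

### API

Orientations are given as [roll, pitch, yaw] about the fixed x, y, z axes, in that order (R = Rz(yaw) Ry(pitch) Rx(roll)).
In Python, from rig import manip gives the robot as it stands.
- The arm moves only by the tool play_rows, never from a script. Its argument "moves" is text: rows parted by semicolons, each of 5 numbers parted by spaces: the gripper command: -1 is fully open, 1 is shut, values between are in proportion, then the shift along the tool's x, y, z in m, then the turn about the tool's z in degrees. In form: jaw x y z twist; .... A call has 1 to 10 rows; each row is the pose to reach, as a shift and turn from the pose commanded when the call began, along the tool's axes at that moment; what a row does not reach only later rows make up. A row lasts 1/12 s, in which the tool goes at most 41.7 mm and 7.16 degrees, less where a joint would pass 70% of its speed; a pose out of reach is approached as far as the arm can. A call with a gripper value outside its range is refused whole. The fingers move at their own pace and stop on an object; the grip force is fixed at half the most. Time passes only in rows, so rows that repeat a pose let the fingers close. It gives the time, the measured TCP pose, the force, the opening and the grip force at its end, in the units of the state.
- manip.read_state(): the state, without advancing time (a new reading comes with each control period).
- manip.read_camera(name): name is "scene" or "top" or "wrist"; returns the picture (420x560x3 uint8, blue, green, red); there is no depth.
- manip.camera_info(name): a dict with "camera_matrix" (3x3 intrinsics, pixels), "origin" and "orientation" of the camera in the world. Camera axes: x right, y down, z forward; pixel columns grow to the right and rows downward; lengths in mm; the calibration is good to about 2 mm. A picture is of the moment at which its call begins: read the wrist's pose just before it. camera_info takes no time and is no camera call; for the wrist camera it gives the pose at the moment of the call.
- manip.job_done(): hands the job in; it is judged then, once.
The state is a dict: "time_s": time; "joints": joint angles; "qvel": joint speeds; "joint_torque": joint torques, N m; "tcp_pos": TCP position; "tool_rot": TCP orientation; "force": force on the tool from outside, world axes, zero at the start; "wrist_torque": the same for the moment, N m; "opening": finger opening in mm; "finger_force": force on a finger pad.
Only numpy, scipy, OpenCV 4.12 (cv2) and the standard library are available. Lean on these libraries where they do the work, as an engineer would, in place of code of your own. Each camera call takes 0.05 s, during which the arm holds its last target. There are 200 camera calls.

### The job

The food warmer has been refilled. Screw its brass filler plug in clockwise until it is firmly snug in its seat, without overtightening it, then throw the toggle switch fully over to turn the warmer on. Leave everything else on the table where it stands.

Things in the scene. Friction and masses are not known exactly. Their poses are not given: they have to be found in the camera images.
- warmer: Fixed stainless food warmer: box 340 mm deep (its x, front to back), 460 mm wide (y), flat deck 150 mm above the table. Origin: centre of the underside. A lidded pan covers the deck's rear from 40 mm in front of the middle; its bow handle reaches 50 mm above the deck. On the clear front strip stand the filler port and the power toggle, one left, one right, either way round.
- port: Fixed steel filler port, 48 mm wide, 8 mm high (origin: screw axis at deck height), with a hidden taper seat. Once the plug bites, the torque to turn it climbs from 0.4 N m by about 1.2 N m per rad of plug turn (0.7 of wrist turn: grips give). Snug: tightened with 0.6 to 0.95 N m (ideal 0.75). Above about 1.05 N m the seat is spoiled. Right after a quick turn it can read 0.15 to 0.3 N m low.
- plug_bar (a point): Centre of the brass plug's flat upright T-bar grip, about 31 mm above the deck, on the screw axis (its z, vertical). The bar is 54 mm long along this point's x, 10 mm thick along y, 28 mm high (14 mm above and below this point). Under it a 29 mm flange whose top is 16 mm below this point.
- plug: The brass filler plug, its thread sealed with tape. Origin: underside of its flange, 21 mm below the bar's centre; x along the bar. It cannot be pulled out. Clockwise from above (yaw falling) screws it in, sinking 0.7 mm per rad. It turns with an even drag of 0.4 N m for an unknown angle, 0.5 to 2.6 rad, then its taper bites in the port. It stays where it is left.
- switch (a joint): Angle of the power toggle, rad: 0 = off, leaning to the front of the warmer (warmer -x), 1.0 = on, thrown right over to the back (warmer +x). It stays where it is left and needs about 0.06 N m (1 to 2 N at the knob).
- switch_tip (a point): Centre of the 26 mm round black knob on the end of the toggle lever; the lever is 55 mm from its hinge to this point. The hinge is level, along the warmer's y, 22 mm above the deck; off, the knob stands 70 mm above the deck and 26 mm in front of the hinge, on, as far behind it. The hinge sits on a grey block 70 mm (x) by 50 mm (y), 25 mm high.
- bowl: Bystander: loose white ceramic bowl, 130 mm across, 60 mm high, on the table beside the warmer. Origin at the centre of its underside.
- bottle: Bystander: loose clear bottle, 66 mm across, 200 mm high, on the table beside the warmer. Origin at the centre of its underside.
- mill: Bystander: loose turned wooden pepper mill, 52 mm across, 130 mm high, on the table beside the warmer. Origin at the centre of its underside.

How it is judged:
By the outcome, as a careful person would: the job done as asked, in the order asked, and still so for the second after the job is handed in, with the robot touching nothing.
It also fails if it takes over 72 s, if anything falls off the work surface, if the arm or the gripper's body presses on something with over 40 N, if the wrist force passes 120 N, or if a joint passes its speed limit or range.

## Working session

There is one attempt and no reset: what is moved stays moved. The work goes in short steps, Python scripts to look and compute and a tool call to move; the robot and the scene stay as the last step left them, time stands still between calls to the robot, and variables do not carry over. Pictures are saved under pics/ and viewed, at most 10 in all, crops included, and the job is handed in when it is done.

Besides the shell and the picture viewer there is one more tool, called after "Request:" as name(argument=value, ...), one argument or row to a line, values as JSON. play_rows: Moves the arm, as the interface text tells. Its arguments: {"type":"object","properties":{"moves":{"type":"string"}},"required":["moves"]}

```bash
mkdir -p pics
cat > h.py <<'E'
import numpy as np,cv2
from rig import manip
from scipy.spatial.transform import Rotation as R
def info(n):
    i=manip.camera_info(n);K=np.array(i["camera_matrix"]);o=np.array(i["origin"],float);q=np.array(i["orientation"],float)
    M=q if q.shape==(3,3) else R.from_euler('xyz',q,degrees=True).as_matrix()
    return K,o,M
def ray(n,u,v,z,c=None):
    K,o,M=c or info(n);d=M@np.linalg.inv(K)@np.array([u,v,1.]);return o+d*(z-o[2])/d[2]
def proj(n,p,c=None):
    K,o,M=c or info(n);q=K@(M.T@(np.array(p)-o));return q[:2]/q[2]
E
python3 - <<'E'
from h import *
a=manip.read_camera("top");b=manip.read_camera("scene")
cv2.imwrite("pics/top.png",a);cv2.imwrite("pics/scene.png",b)
for n in("top","scene","wrist"):print(n,manip.camera_info(n))
s=manip.read_state();print(s)
E
```

```text
top {'camera_matrix': array([[491.7084362 ,   0.        , 280.14572623],
       [  0.        , 491.7084362 , 209.86271899],
       [  0.        ,   0.        ,   1.        ]]), 'origin': array([ 401.24749018,   37.78168062, 1368.44944607]), 'orientation': array([-172.17690106,   -1.32503178,  -89.20832168])}
scene {'camera_matrix': array([[386.11762956,   0.        , 278.9314398 ],
       [  0.        , 386.11762956, 203.82411916],
       [  0.        ,   0.        ,   1.        ]]), 'origin': array([1018.7922599 ,   71.37130762,  890.67345592]), 'orientation': array([-150.0024174 ,   -0.60476116,   95.30930589])}
wrist {'camera_matrix': array([[328.21595074,   0.        , 287.17927754],
       [  0.        , 328.21595074, 208.59729785],
       [  0.        ,   0.        ,   1.        ]]), 'origin': array([ 270.49333804, -624.29318994,  373.22020844]), 'orientation': array([ 1.63406379e+02,  4.90555253e-02, -7.26911896e+01])}
{'time_s': 0.1, 'joints': array([67.90915276, 33.02920302,  1.42207232, 82.38120338, -0.85860675,
       64.68603607, -3.23944645]), 'qvel': array([ 0.02088017, -0.14227948,  0.04961196, -0.09170608, -0.06318819,
       -0.06649864,  0.04079092]), 'joint_torque': array([ 7.29299965e-03, -7.67291665e+01,  2.25828052e+00, -2.86602563e+01,
        1.59022113e-02,  8.55407881e-03,  6.17418232e-05]), 'tcp_pos': array([ 200.50824569, -644.11190326,  230.51488087]), 'tool_rot': array([-1.79914219e+02,  4.31682463e-03,  1.72907694e+01]), 'force': array([-0.23804014,  0.90671575, -0.06457517]), 'wrist_torque': array([ 0.02274853, -0.0154414 ,  0.02865919]), 'finger_force': 0.0, 'opening': 85.20569829108791}
```

View pics/top.png

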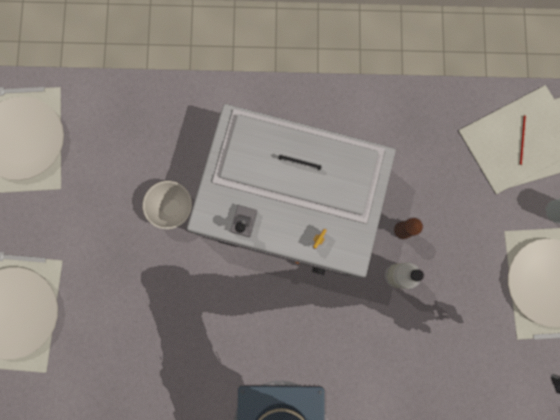

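View pics/scene.png

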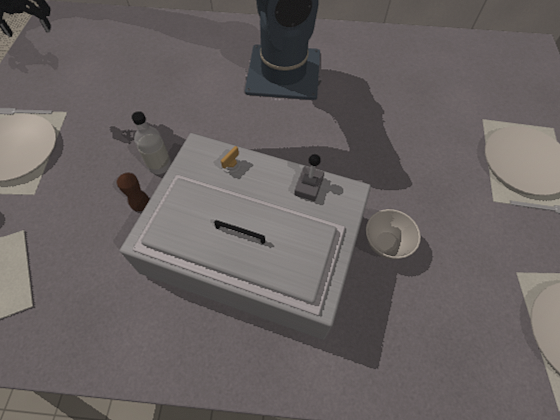

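The top view shows the brass bar at about (320,238) and the black knob at (240,227). The deck front edge runs from (190,230) to (366,273). In the scene view the bar is at (230,157) and the knob at (314,160).

```bash
cat > m.py <<'E'
from h import *
for n,(u0,u1,v0,v1),(a0,a1,b0,b1) in(("top",(295,345,215,262),(230,252,215,236)),("scene",(210,250,140,180),(302,326,150,170))):
    im=cv2.imread(f"pics/{n}.png");h=cv2.cvtColor(im,cv2.COLOR_BGR2HSV)
    m=cv2.inRange(h,(10,110,60),(35,255,255));k=np.zeros_like(m);k[v0:v1,u0:u1]=m[v0:v1,u0:u1]
    c=cv2.findNonZero(k).reshape(-1,2).astype(float);print(n,len(c),c.min(0),c.max(0),c.mean(0))
    P=np.array([ray(n,*p,181) for p in c]);mu=P.mean(0);w,V=np.linalg.eigh(np.cov(P[:,:2].T));print("bar",mu,"yaw",np.degrees(np.arctan2(V[1,1],V[0,1]))%180,"sd",np.sqrt(w))
    g=cv2.inRange(im,(0,0,0),(45,45,45));k=np.zeros_like(g);k[b0:b1,a0:a1]=g[b0:b1,a0:a1]
    c=cv2.findNonZero(k).reshape(-1,2);print("knob",len(c),c.min(0),c.max(0),ray(n,*c.mean(0),220))
a,b=ray("top",190,230,150),ray("top",366,273,150);print(a,b,np.linalg.norm(a-b),"warmer yaw",np.degrees(np.arctan2(*(a-b)[1::-1]))-90)
a=cv2.imread("pics/top.png")[190:280,185:385];b=cv2.imread("pics/scene.png")[125:215,180:380]
cv2.imwrite("pics/c1.png",cv2.resize(np.vstack([a,b]),None,fx=3.3,fy=3.3,interpolation=2))
E
python3 m.py
```

```text
top 114 [313. 229.] [325. 247.] [318.92982456 238.57017544]
bar [496.2008155  -82.40234673 181.        ] yaw 148.43166713998474 sd [ 5.02601923 12.18682983]
knob 31 [236 223] [242 231] [517.63598673 110.52547898 220.        ]
scene 217 [221. 146.] [237. 167.] [229.85714286 158.13364055]
bar [501.55023124 -81.22946885 181.        ] yaw 164.91209948436912 sd [ 7.67108737 15.80793248]
knob 108 [309 154] [320 165] [516.07267706 107.84757948 220.        ]
[514.92490926 234.57445368 150.        ] [ 415.37474434 -202.21318754  150.        ] 447.9884807203592 warmer yaw -12.839217076602921
```

View pics/c1.png

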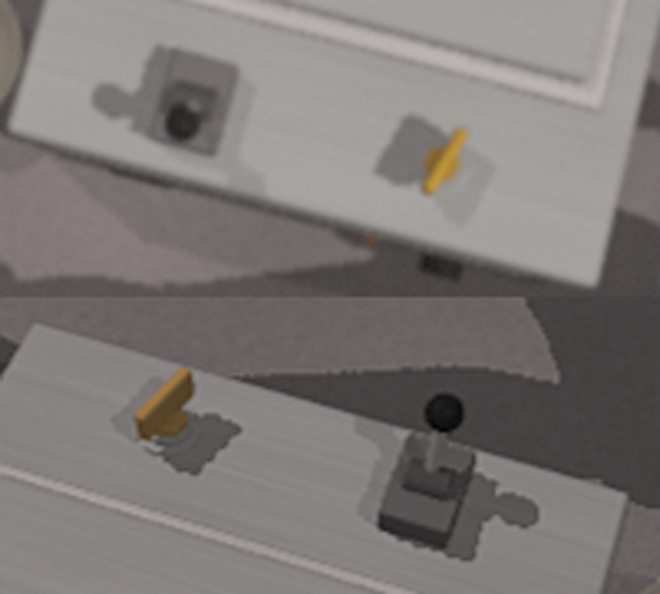

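Request:
play_rows(
  moves="-1 0 0 -0.04 -7; -1 0 0 -0.08 -14; -1 0.02 -0.02 -0.1 -21; -1 0.048 -0.048 -0.1 -28; -1 0.076 -0.076 -0.1 -35; -1 0.104 -0.104 -0.1 -42; -1 0.132 -0.132 -0.1 -49; -1 0.16 -0.16 -0.1 -56; -1 0.188 -0.188 -0.1 -63; -1 0.216 -0.216 -0.1 -70",
)

```text
time_s: 0.93
tcp_pos: [343.0, -372.1, 331.2]
tool_rot: [-180.0, 0.0, 87.6]
force: [2.2, -0.9, 0.3]
opening: 85.6
finger_force: 0.0
```

```bash
cat >> h.py <<'E'
def go(x,y,z,yaw):
    s=manip.read_state();T=R.from_euler('xyz',s["tool_rot"],degrees=True).as_matrix()
    d=T.T@(np.array([x,y,z])-s["tcp_pos"]);print("t",s["time_s"],"tcp",s["tcp_pos"].round(1),s["tool_rot"].round(2),"q",s["joints"].round(0),"\nshift",(d/1000).round(4),"twist",round(-(yaw-s["tool_rot"][2]),2))
E
python3 -c "
from h import *
go(497,-82,270,148)"
```

```text
t 0.9333 tcp [ 343.  -372.1  331.2] [-179.98    0.     87.63] q [ 57.  15. -20.  97.   5.  69.  34.] 
shift [0.2962 0.1419 0.0611] twist -60.37
```

Request:
play_rows(
  moves="-1 0.035 0.017 0 -7; -1 0.07 0.034 0 -14; -1 0.105 0.051 0 -21; -1 0.14 0.068 0 -28; -1 0.175 0.085 0 -35; -1 0.21 0.102 0 -42; -1 0.245 0.119 0.01 -49; -1 0.28 0.135 0.03 -56; -1 0.296 0.142 0.06 -60.4; -1 0.296 0.142 0.061 -60.4",
)

```text
time_s: 1.77
tcp_pos: [497.8, -80.3, 266.2]
tool_rot: [180.0, -0.3, 148.4]
force: [-1.0, -0.5, -0.3]
opening: 85.5
finger_force: 0.0
```

```bash
cat > w.py <<'E'
from h import *
c=info("wrist");im=manip.read_camera("wrist");cv2.imwrite("pics/w1.png",im)
h=cv2.cvtColor(im,cv2.COLOR_BGR2HSV);m=cv2.inRange(h,(10,110,60),(35,255,255))
n,l,st,ce=cv2.connectedComponentsWithStats(m);i=1+st[1:,4].argmax();print(st[i],ce[i])
k=(l==i).astype(np.uint8);q=cv2.findNonZero(k).reshape(-1,2)
for z in(181,195):
    P=np.array([ray("wrist",*p,z,c) for p in q])[:,:2].astype(np.float32);print(z,P.mean(0),cv2.minAreaRect(P))
print("proj guess",proj("wrist",(497,-82,181),c));go(497,-82,270,148)
E
python3 w.py
```

```text
[ 268  179   31   77 1348] [282.71068249 214.37166172]
181 [496.12802 -84.41661] ((498.5918273925781, -85.69947052001953), (21.9290771484375, 58.3456916809082), 58.36219787597656)
195 [492.49356 -81.95089] ((494.8063049316406, -83.15510559082031), (20.584299087524414, 54.7677001953125), 58.36175537109375)
proj guess [286.16398978 213.99488354]
t 1.8167 tcp [497.5 -82.9 267.7] [-179.94   -0.29  147.98] q [ 33.  20. -39. 103.  14.  62.  47.] 
shift [ 0.0009  0.0005 -0.0023] twist -0.02
```

View pics/w1.png

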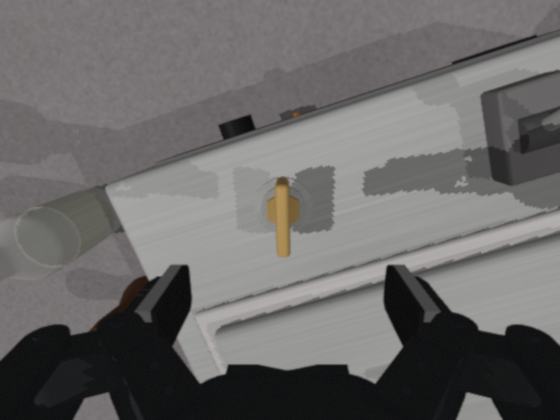

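The wrist view shows the bar top running from about (282,182) to (284,255), with the fingers at either side and parallel to it.

Run:
```python
from h import *
im=cv2.imread("pics/w1.png");c=info("wrist")
h=cv2.cvtColor(im,cv2.COLOR_BGR2HSV);m=cv2.inRange(h,(10,110,60),(35,255,255))
for v in range(180,258,8):
    u=np.nonzero(m[v,250:320])[0]+250
    if len(u):print(v,u.min(),u.max(),im[v,u].mean(1).astype(int))
a,b=ray("wrist",282.5,185,195,c),ray("wrist",283.5,255,195,c);print(a,b,(a+b)/2,np.linalg.norm(a-b),np.degrees(np.arctan2(*(a-b)[1::-1]))%180)
```

```text
180 278 286 [71 64 63 63 63 62 64 64 70]
188 275 288 [118 125 129 131 132 130 128 127 126 124 119 108  98  91]
196 275 290 [119 127 133 136 137 136 135 134 133 130 124 114 102  90  81  78]
204 268 298 [117 116 116 117 117 117 116 118 126 132 135 137 135 134 134 133 130 126
 117 103  92  85  86  87  87  86  88  88  90  89  91]
212 268 298 [118 116 116 117 117 118 118 118 123 130 134 136 135 134 133 133 131 125
 117 106  95  87  89  90  89  87  88  89  88  89  91]
220 270 295 [119 118 118 118 118 118 121 129 133 135 134 134 133 132 130 126 118 107
  96  88  86  86  87  87  88  90]
228 277 288 [129 133 134 133 133 133 131 129 126 119 108  98]
236 277 288 [129 131 133 134 133 132 132 130 127 121 110 103]
244 278 288 [129 131 133 132 131 131 130 127 122 112 103]
252 278 288 [127 130 131 132 131 131 130 128 122 114 104]
[474.82982588 -73.91527548 195.        ] [ 518.42647069 -100.56105065  195.        ] [496.62814829 -87.23816307 195.        ] 51.09466482071115 148.56719918661332
```

Request:
play_rows(
  moves="-1 -0.001 -0.003 0.03 0; -1 -0.001 -0.003 0.06 0; -1 -0.001 -0.003 0.085 0; -1 -0.001 -0.003 0.098 0; -1 -0.001 -0.003 0.098 0; -1 -0.001 -0.003 0.098 0; -1 -0.001 -0.003 0.098 0",
)

```text
time_s: 2.4
tcp_pos: [498.5, -88.8, 173.7]
tool_rot: [180.0, 0.1, 147.6]
force: [1.1, 0.1, 0.5]
opening: 85.2
finger_force: 0.0
```

Run:
```python
from h import *
go(497,-86,169,148)
c=info("wrist");im=manip.read_camera("wrist");cv2.imwrite("pics/w2.png",im)
print(manip.read_state()["wrist_torque"])
```

```text
t 2.4 tcp [498.5 -88.8 173.7] [1.7998e+02 1.0000e-01 1.4760e+02] q [ 30.  25. -36. 111.  20.  49.  41.] 
shift [0.0027 0.0016 0.0047] twist -0.4
[-0.04271281 -0.00739801 -0.03003984]
```

View pics/w2.png

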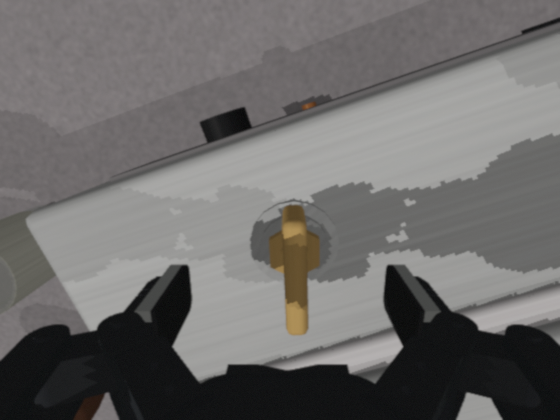

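The bar's top is at column ~295, while the fingers' middle is at ~287, so the bar lies about 3 mm toward tool +y. I'll correct for that, lower and close.

Request:
play_rows(
  moves="-1 0.002 0.003 0.004 0; -1 0.002 0.003 0.004 0; 0 0.002 0.003 0.004 0; 0.5 0.002 0.003 0.004 0; 1 0.002 0.003 0.004 0; 1 0.002 0.003 0.004 0; 1 0.002 0.003 0.004 0; 1 0.002 0.003 0.004 0; 1 0.002 0.003 0.004 0; 1 0.002 0.003 0.004 0",
)

```text
time_s: 3.28
tcp_pos: [497.8, -84.3, 168.4]
tool_rot: [180.0, 0.0, 147.7]
force: [1.2, 0.4, 2.4]
opening: 9.2
finger_force: 59.8
```

```bash
cat > st.py <<'E'
from h import *
s=manip.read_state()
print("t",s["time_s"],s["tcp_pos"].round(1),s["tool_rot"].round(2),"F",s["force"].round(1),"M",s["wrist_torque"].round(3),"open",round(s["opening"],1),"ff",s["finger_force"],"q",s["joints"].round(0),"tau7",round(s["joint_torque"][6],3))
E
python3 st.py
```

```text
t 3.2833 [497.8 -84.3 168.4] [1.7998e+02 1.0000e-02 1.4774e+02] F [1.2 0.4 2.4] M [ 0.19  -0.032  0.359] open 9.2 ff 59.82567071914673 q [ 30.  26. -36. 112.  20.  49.  41.] tau7 -0.361
```

Request:
play_rows(
  moves="1 0 0 0 2.5; 1 0 0 0 5; 1 0 0 0 7.5; 1 0 0 0 10; 1 0 0 0 12.5; 1 0 0 0 15; 1 0 0 0 17.5; 1 0 0 0 20; 1 0 0 0 20; 1 0 0 0 20",
)

```text
time_s: 4.12
tcp_pos: [497.6, -84.6, 168.3]
tool_rot: [-180.0, 0.0, 127.8]
force: [-0.5, 0.3, -0.3]
opening: 8.8
finger_force: 59.2
```

```bash
python3 st.py
```

```text
t 4.1167 [497.6 -84.6 168.3] [-179.99    0.    127.78] F [-0.5  0.3 -0.3] M [0.092 0.034 0.191] open 8.8 ff 59.19683039188385 q [ 26.  25. -31. 112.  17.  48.  24.] tau7 -0.472
```

Request:
play_rows(
  moves="1 0 0 0 2.5; 1 0 0 0 5; 1 0 0 0 7.5; 1 0 0 0 10; 1 0 0 0 12.5; 1 0 0 0 15; 1 0 0 0 17.5; 1 0 0 0 18; 1 0 0 0 18; 1 0 0 0 18",
)

```text
time_s: 4.95
tcp_pos: [497.3, -84.7, 168.1]
tool_rot: [-180.0, -0.0, 109.8]
force: [-0.9, -0.4, -2.5]
opening: 8.9
finger_force: 59.2
```

```bash
python3 st.py
```

```text
t 4.95 [497.3 -84.7 168.1] [-1.7996e+02 -1.0000e-02  1.0980e+02] F [-0.9 -0.4 -2.5] M [-0.201  0.148  0.354] open 8.9 ff 59.1689532995224 q [ 23.  24. -26. 112.  14.  47.   9.] tau7 -0.382
```

Request:
play_rows(
  moves="1 0 0 0 2.5; 1 0 0 0 5; 1 0 0 0.0002 7.5; 1 0 0 0.0003 10; 1 0 0 0.0003 11; 1 0 0 0.0003 12; 1 0 0 0.0003 12.5; 1 0 0 0.0003 13; 1 0 0 0.0003 13.5; 1 0 0 0.0003 14",
)

```text
time_s: 5.78
tcp_pos: [497.1, -84.7, 167.8]
tool_rot: [-179.9, 0.0, 95.7]
force: [-4.5, -1.1, -0.1]
opening: 8.7
finger_force: 59.7
```

```bash
python3 st.py
```

```text
t 5.7833 [497.1 -84.7 167.8] [-179.94    0.     95.67] F [-4.5 -1.1 -0.1] M [-0.372  1.059  0.43 ] open 8.7 ff 59.67645049095154 q [ 20.  24. -22. 112.  12.  46.  -3.] tau7 -0.203
```

Request:
play_rows(
  moves="1 0 0 0 2.5; 1 0 0 0 5; 1 0 0 0.0002 7.5; 1 0 0 0.0002 10; 1 0 0 0.0002 11; 1 0 0 0.0002 12; 1 0 0 0.0002 12.5; 1 0 0 0.0002 13; 1 0 0 0.0002 13.5; 1 0 0 0.0002 14",
)

```text
time_s: 6.62
tcp_pos: [496.9, -84.7, 167.6]
tool_rot: [-179.9, 0.0, 81.7]
force: [-5.1, -2.2, 1.4]
opening: 9.0
finger_force: 59.9
```

```bash
python3 st.py
```

```text
t 6.6167 [496.9 -84.7 167.6] [-1.7991e+02  2.0000e-02  8.1660e+01] F [-5.1 -2.2  1.4] M [-0.317  1.202  0.403] open 9.0 ff 59.87641096115112 q [ 17.  23. -18. 112.  10.  46. -15.] tau7 -0.218
```

Request:
play_rows(
  moves="1 0 0 0 2.5; 1 0 0 0 5; 1 0 0 0 7.5; 1 0 0 0.0002 10; 1 0 0 0.0002 12; 1 0 0 0.0002 13; 1 0 0 0.0002 13.5; 1 0 0 0.0002 14; 1 0 0 0.0002 14.5; 1 0 0 0.0002 15",
)

```text
time_s: 7.45
tcp_pos: [496.7, -84.6, 167.5]
tool_rot: [-179.9, 0.0, 66.7]
force: [-7.2, -1.0, 2.0]
opening: 8.5
finger_force: 60.1
```

```bash
python3 st.py
```

```text
t 7.45 [496.7 -84.6 167.5] [-1.799e+02  5.000e-02  6.667e+01] F [-7.2 -1.   2. ] M [-0.285  1.504  0.483] open 8.5 ff 60.11103272438049 q [ 15.  23. -14. 112.   8.  45. -27.] tau7 -0.233
```

Request:
play_rows(
  moves="1 0 0 0 1; 1 0 0 0 2; 1 0 0 0 3; 1 0 0 0 4; 1 0 0 0 5; 1 0 0 0 6; 1 0 0 0 6.5; 1 0 0 0 7; 1 0 0 0 7.5; 1 0 0 0 8",
)

```text
time_s: 8.28
tcp_pos: [496.5, -84.6, 167.5]
tool_rot: [-179.9, 0.1, 58.7]
force: [-6.2, -0.6, 4.4]
opening: 8.9
finger_force: 60.6
```

```bash
python3 st.py
```

```text
t 8.2833 [496.5 -84.6 167.5] [-1.799e+02  7.000e-02  5.868e+01] F [-6.2 -0.6  4.4] M [-0.204  1.673  0.501] open 8.9 ff 60.570863485336304 q [ 13.  23. -12. 112.   7.  45. -34.] tau7 -0.299
```

Request:
play_rows(
  moves="1 0 0 0 1; 1 0 0 0 2; 1 0 0 0 3; 1 0 0 0 4; 1 0 0 0 5; 1 0 0 0 6; 1 0 0 0 6.5; 1 0 0 0 7; 1 0 0 0 7.5; 1 0 0 0 8",
)

```text
time_s: 9.12
tcp_pos: [496.4, -84.5, 167.6]
tool_rot: [-179.9, 0.1, 50.7]
force: [-8.2, -0.3, 6.5]
opening: 9.0
finger_force: 61.2
```

```bash
python3 st.py
```

```text
t 9.1167 [496.4 -84.5 167.6] [-1.7991e+02  8.0000e-02  5.0680e+01] F [-8.2 -0.3  6.5] M [-0.126  1.825  0.578] open 9.0 ff 61.22644364833832 q [ 11.  23. -10. 112.   5.  45. -41.] tau7 -0.377
```

Request:
play_rows(
  moves="1 0 0 0 0.5; 1 0 0 0 1; 1 0 0 0 1.5; 1 0 0 0 2; 1 0 0 0 2.5; 1 0 0 0 3; 1 0 0 0 3.5; 1 0 0 0 4; 1 0 0 0 4.5; 1 0 0 0 5",
)

```text
time_s: 9.95
tcp_pos: [496.4, -84.5, 167.7]
tool_rot: [-179.9, 0.1, 45.7]
force: [-9.6, -0.8, 7.0]
opening: 8.7
finger_force: 61.7
```

```bash
python3 st.py
```

```text
t 9.95 [496.4 -84.5 167.7] [-1.7991e+02  9.0000e-02  4.5690e+01] F [-9.6 -0.8  7. ] M [-0.093  1.901  0.571] open 8.7 ff 61.663219928741455 q [ 10.  23.  -9. 112.   5.  45. -45.] tau7 -0.417
```

```bash
cat > av.py <<'E'
from h import *
L=[]
for i in range(8):
    manip.read_camera("top");s=manip.read_state();L.append([s["wrist_torque"][2],-s["joint_torque"][6]])
print(np.round(L,3).T,np.mean(L,0),s["time_s"],s["tool_rot"][2])
E
python3 av.py
```

```text
[[0.621 0.549 0.555 0.513 0.56  0.58  0.516 0.605]
 [0.482 0.705 0.604 0.565 0.555 0.552 0.552 0.552]] [0.56237943 0.57100556] 10.35 45.7158185716079
```

Request:
play_rows(
  moves="1 0 0 0 0.7; 1 0 0 0 1.4; 1 0 0 0 2.1; 1 0 0 0 2.8; 1 0 0 0 3.5; 1 0 0 0 4.2; 1 0 0 0 4.9; 1 0 0 0 5.6; 1 0 0 0 6.3; 1 0 0 0 7",
)

```text
time_s: 11.18
tcp_pos: [496.3, -84.4, 167.8]
tool_rot: [-179.9, 0.1, 38.7]
force: [-9.4, -0.7, 8.8]
opening: 9.0
finger_force: 62.4
```

```bash
python3 av.py
```

```text
[[0.638 0.644 0.541 0.6   0.551 0.499 0.613 0.559]
 [0.462 0.803 0.666 0.609 0.594 0.59  0.59  0.59 ]] [0.58077742 0.61295571] 11.5833 38.72099894328681
```

Run:
```python
from h import *
c=info("wrist");im=manip.read_camera("wrist");cv2.imwrite("pics/w3.png",im)
h=cv2.cvtColor(im,cv2.COLOR_BGR2HSV);m=cv2.inRange(h,(10,110,40),(35,255,255))
for v in range(190,350,8):
    u=np.nonzero(m[v])[0]
    if len(u):print(v,u.min(),u.max(),len(u))
```

```text
222 276 294 19
230 274 295 22
238 274 296 23
246 265 309 45
254 274 298 25
262 274 298 25
270 274 298 25
278 276 298 23
286 276 299 24
294 276 298 23
302 276 298 23
310 277 298 22
318 277 299 23
326 277 299 23
334 278 559 24
342 279 559 38
```

View pics/w3.png

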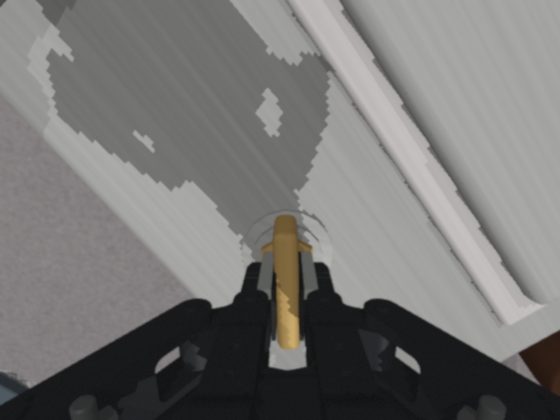

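The bar at columns 275–298 stays parallel between the fingers, so there is no slip. I'll continue slowly.

Request:
play_rows(
  moves="1 0 0 0 0.5; 1 0 0 0 1; 1 0 0 0 1.5; 1 0 0 0 2; 1 0 0 0 2.5; 1 0 0 0 3; 1 0 0 0 3.5; 1 0 0 0 4; 1 0 0 0 4.5; 1 0 0 0 5",
)

```text
time_s: 12.47
tcp_pos: [496.3, -84.3, 167.8]
tool_rot: [-179.9, 0.1, 33.7]
force: [-10.7, 0.7, 9.8]
opening: 8.5
finger_force: 62.9
```

```bash
python3 st.py; python3 av.py
```

```text
t 12.4667 [496.3 -84.3 167.8] [-1.7992e+02  1.1000e-01  3.3710e+01] F [-10.7   0.7   9.8] M [0.113 2.202 0.721] open 8.5 ff 62.87735939025879 q [  8.  23.  -5. 113.   3.  45. -55.] tau7 -0.507
[[0.632 0.716 0.658 0.658 0.602 0.623 0.657 0.626]
 [0.57  0.794 0.695 0.656 0.646 0.643 0.643 0.643]] [0.64663044 0.66143901] 12.8667 33.736488029353524
```

Request:
play_rows(
  moves="1 0 0 0 0.5; 1 0 0 0 1; 1 0 0 0 1.5; 1 0 0 0 2; 1 0 0 0 2.5; 1 0 0 0 3; 1 0 0 0 3.5; 1 0 0 0 4; 1 0 0 0 4.5; 1 0 0 0 5",
)

```text
time_s: 13.7
tcp_pos: [496.3, -84.2, 167.9]
tool_rot: [-179.9, 0.1, 28.7]
force: [-10.3, 0.6, 10.7]
opening: 8.9
finger_force: 63.9
```

```bash
python3 st.py; python3 av.py
```

```text
t 13.7 [496.3 -84.2 167.9] [-1.7993e+02  1.1000e-01  2.8720e+01] F [-10.3   0.6  10.7] M [0.078 2.253 0.77 ] open 8.9 ff 63.89522910118103 q [  7.  23.  -4. 113.   2.  45. -59.] tau7 -0.577
[[0.751 0.757 0.726 0.682 0.74  0.692 0.738 0.689]
 [0.64  0.864 0.766 0.727 0.717 0.714 0.714 0.714]] [0.72184304 0.73205171] 14.1 28.74409257537751
```

Torque is about 0.75 N m, so the plug is snug. I'll release straight and rise.

Request:
play_rows(
  moves="0 0 0 0 0; -0.5 0 0 0 0; -1 0 0 0 0; -1 0 0 0 0; -1 0 0 0 0; -1 0 0 0 0; -1 0 0 -0.02 0; -1 0 0 -0.05 0; -1 0 0 -0.08 0; -1 0 0 -0.1 0",
)

```text
time_s: 14.93
tcp_pos: [498.3, -84.6, 270.1]
tool_rot: [179.9, -0.1, 28.7]
force: [0.5, -0.1, -1.2]
opening: 85.6
finger_force: 0.0
```

```bash
python3 st.py; python3 -c "
from h import *
go(474,119,268,-12.8)"
```

```text
t 14.9333 [498.3 -84.6 270.1] [ 1.7993e+02 -1.2000e-01  2.8690e+01] F [ 0.5 -0.1 -1.2] M [-0.012 -0.069  0.006] open 85.6 ff 0.0 q [  7.  16.  -4. 104.   1.  59. -58.] tau7 -0.02
t 14.9333 tcp [498.3 -84.6 270.1] [ 1.7993e+02 -1.2000e-01  2.8690e+01] q [  7.  16.  -4. 104.   1.  59. -58.] 
shift [ 0.0764 -0.1903  0.0021] twist 41.49
```

Request:
play_rows(
  moves="-1 0 -0.03 0 5; 0 0.01 -0.06 0 10; 1 0.02 -0.09 0 17; 1 0.035 -0.12 0 24; 1 0.05 -0.145 0 31; 1 0.065 -0.17 0 37; 1 0.076 -0.19 0 41.5; 1 0.076 -0.19 0 41.5; 1 0.076 -0.19 0 41.5; 1 0.076 -0.19 0 41.5",
)

```text
time_s: 15.77
tcp_pos: [473.1, 118.0, 267.5]
tool_rot: [180.0, 0.0, -12.7]
force: [-0.3, -0.1, 0.4]
opening: 0.2
finger_force: 0.0
```

Run:
```python
from h import *
cv2.imwrite("pics/s4.png",cv2.resize(manip.read_camera("scene")[100:250,170:390],None,fx=3.5,fy=3.5))
go(474,119,208,-12.8)
```

```text
t 15.8167 tcp [473.2 117.5 267.5] [179.97  -0.   -12.82] q [ -18.   15.   -2.  107.    1.   58. -123.] 
shift [ 0.0005 -0.0017  0.0595] twist -0.02
```

View pics/s4.png

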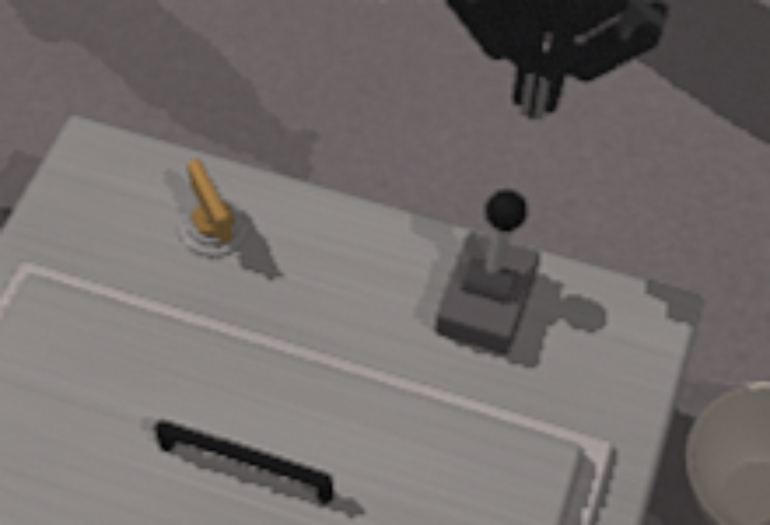

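The shut fingers (crop ~537,110) stand in front of the knob (505,210), in line along warmer +x. The plug has turned. I'll lower the fingers and push.

Request:
play_rows(
  moves="1 0 -0.001 0.03 0; 1 0 -0.001 0.055 0; 1 0 -0.001 0.059 0; 1 0.01 -0.001 0.059 0; 1 0.018 -0.001 0.059 0; 1 0.026 -0.001 0.059 0; 1 0.034 -0.001 0.059 0; 1 0.042 -0.001 0.059 0; 1 0.05 -0.001 0.059 0; 1 0.058 -0.001 0.059 0",
)

```text
time_s: 16.65
tcp_pos: [530.9, 106.5, 208.9]
tool_rot: [-180.0, -0.0, -12.8]
force: [-1.6, -0.5, 0.6]
opening: -0.1
finger_force: 0.7
```

```bash
python3 st.py; python3 -c "
from h import *
go(545,102,208,-12.8)"
```

```text
t 16.65 [530.9 106.5 208.9] [-1.7998e+02 -3.0000e-02 -1.2810e+01] F [-1.6 -0.5  0.6] M [-0.054  0.369  0.012] open -0.1 ff 0.6826412491500378 q [ -15.   23.   -2.  104.    1.   53. -120.] tau7 -0.176
t 16.65 tcp [530.9 106.5 208.9] [-1.7998e+02 -3.0000e-02 -1.2810e+01] q [ -15.   23.   -2.  104.    1.   53. -120.] 
shift [0.0147 0.0013 0.0009] twist -0.01
```

Contact is at 1.6 N, so it is pushing the knob. I'll go on gently.

Request:
play_rows(
  moves="1 0.004 0 0 0; 1 0.008 0 0 0; 1 0.011 0 0 0; 1 0.013 0 0 0; 1 0.014 0 0 0; 1 0.015 0 0 0; 1 0.015 0 0 0",
)

```text
time_s: 17.23
tcp_pos: [542.4, 103.9, 208.2]
tool_rot: [179.9, 0.2, -12.8]
force: [-8.0, 1.5, 2.3]
opening: -0.0
finger_force: 4.1
```

```bash
python3 st.py
```

```text
t 17.2333 [542.4 103.9 208.2] [179.95   0.23 -12.76] F [-8.   1.5  2.3] M [ 0.23   1.728 -0.018] open -0.0 ff 4.087082147598267 q [ -15.   24.   -1.  103.    1.   54. -119.] tau7 0.056
```

Request:
play_rows(
  moves="1 0.002 0 0 0; 1 0.004 0 0 0; 1 0.004 0 0 0; 1 0.004 0 0 0",
)

```text
time_s: 17.57
tcp_pos: [542.8, 103.8, 208.0]
tool_rot: [179.9, 0.6, -12.7]
force: [-21.9, 3.7, 11.2]
opening: -0.1
finger_force: 10.9
```

Request:
play_rows(
  moves="1 -0.02 0 0 0; 1 -0.04 0 0 0; 1 -0.06 0 0 0; 1 -0.075 0 -0.02 0; 1 -0.075 0 -0.06 0; 1 -0.075 0 -0.09 0; 1 -0.075 0 -0.09 0; 1 -0.075 0 -0.09 0",
)

```text
time_s: 18.23
tcp_pos: [476.3, 119.5, 300.6]
tool_rot: [-179.9, -0.2, -12.8]
force: [-0.2, 0.3, -1.0]
opening: 0.2
finger_force: 0.0
```

Run:
```python
from h import *
im=manip.read_camera("scene")
g=cv2.inRange(im,(0,0,0),(45,45,45))
n,l,st,ce=cv2.connectedComponentsWithStats(g)
for i in range(1,n):
    if 60<st[i,4]<400:print(st[i],ce[i],ray("scene",*ce[i],220))
print("expected on",proj("scene",(567,97.5,220)),"off",proj("scene",(517,109,220)))
cv2.imwrite("pics/s5.png",cv2.resize(im[100:250,170:390],None,fx=3.5,fy=3.5))
```

```text
[258   0   9  19 108] [262.00925926   7.87962963] [ -1.26758282 -64.49238183 220.        ]
[276   0  26   7 127] [288.58267717   2.18897638] [-36.07470609   8.29660289 220.        ]
[316  40  49  12 141] [337.22695035  47.46808511] [145.81690558 150.98852426 220.        ]
[132 112  14  13 134] [138.26865672 117.76119403] [ 437.74923416 -299.0777478   220.        ]
[302 173  13  14 120] [307.8        178.80833333] [566.67857891  96.9381119  220.        ]
[120 176  30  36 399] [136.46867168 196.40350877] [ 643.73803004 -245.26952723  220.        ]
[215 221  50  23 227] [239.8061674 230.3876652] [698.88133602 -26.96551113 220.        ]
expected on [308.0605298  178.95856414] off [314.68220851 160.0945922 ]
```

View pics/s5.png

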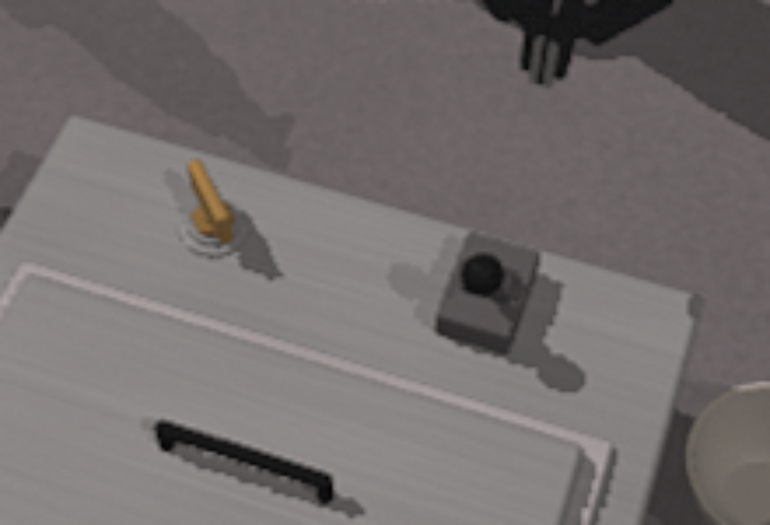

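The knob is at (307.8,178.8), where the fully-on position projects, and the arm is clear.

```bash
python3 -c "
from rig import manip
print(manip.job_done())"
```

```text
the job is handed in; nothing more can be done
None
```

The plug is tightened to about 0.75 N m (snug), then the toggle was thrown fully over to on; the arm ended clear, touched only the plug and toggle, and the job was handed in at about 18 s.

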